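# Slide the enamel plate over the riser's edge and show it on the plinth

## Robot

A 6-joint arm with a two-finger parallel gripper is mounted at the origin on the work surface. World frame = base frame: x ahead of the robot, y to its left, z up, the work surface at z = 0. Lengths are in m, angles in degrees, forces in N, time in s.
With the tool pointing down it reaches from about 0.35 to 0.875 m from the base axis. Payload 4.2 kg.
Tool frame: the origin (TCP) lies midway between the tips of the shut fingers; the grasp point (between the pads) lies 19 mm behind it; z points along the fingers, y is the direction in which the jaws open and shut (so a half turn about z gives the same grasp; the last joint's range is limited). The gripper opens to 87 mm and grips with 3 to 60 N. Pads are 19 mm wide; open, the fingers measure 117 mm over their backs; the gripper's body (75 mm by 190 mm) begins 51 mm behind the grasp point.
Start: joints at [86.723, 22.042, 0.453, 0, -68.411, -14.817], TCP at [0.194, 0.594, 0.223] pointing down, gripper open.
Joint ranges: [-179.83, 179.83], [-69.29, 118.12], [-61.27, 80.66], [-181.25, 117.63], [-171.15, -9.14], [-177.46, 177.46]. Speed limits (degrees/s): [159.86, 159.86, 180, 180, 180, 180].

## Interface

Orientations are given as a 3x3 rotation matrix whose columns are the frame's x, y, z axes.
In Python, from station import r gives the robot as it stands.
- The arm moves only by the tool play_rows, never from a script. Its argument "commands" is a list that holds one entry, the list of rows, each a list of 7 numbers: the shift along the world's x, y, z in m, then the turn, a rotation vector about the world's x, y, z in rad, then the closure, from 0 (fully open) to 1 (shut). A call has 1 to 5 rows; each row is the pose to reach, as a shift and turn from the pose commanded when the call began; what a row does not reach only later rows make up. A row lasts 1/10 s, in which the tool goes at most 50 mm and 8.59 degrees, less where a joint would pass 70% of its speed; a pose out of reach is approached as far as the arm can. A call with a gripper value outside its range is refused whole. The fingers move at their own pace and stop on an object; the grip force is fixed at half the most. Time passes only in rows, so rows that repeat a pose let the fingers close. It gives the time, the measured TCP pose, the force and the opening at its end, in the units of the state.
- r.sense(): the state, without advancing time (a new reading comes with each control period).
- r.capture(name): name is "side" or "top"; returns a dict with "image" (480x640x3 uint8, red, green, blue), "range_z" (480x640 float32, m along the optical axis (not along the pixel's ray), 0 where there is no reading), "intrinsics" (3x3 intrinsics, pixels), "extrinsics" (4x4, takes a point from camera to world coordinates). Camera axes: x right, y up, looking along -z (the intrinsics and any distortion apply to the point x, -y, -z); pixel columns grow to the right and rows downward; lengths in m; the calibration is good to about 2 mm. A picture is of the moment at which its call begins.
- r.finish_job(): hands the job in, once; it reports no verdict.
The state is a dict: "time_s": time; "joints": joint angles; "joint_velocities": joint speeds; "effort": joint torques, N m; "tcp_pos": TCP position; "ee_rot": TCP orientation; "wrist_force": force on the tool from outside, world axes, zero at the start; "moment": the same for the moment, N m; "gripper_width": opening from 0.0 (shut) to 1.0 (fully open).
Only numpy, scipy, OpenCV 4.12 (cv2) and the standard library are available. Lean on these libraries where they do the work, as an engineer would, in place of code of your own. Each camera call takes 0.05 s, during which the arm holds its last target. There are 200 camera calls.

## Task

The thin enamel plate lies flat between the rails of the wooden display riser, where it cannot be gripped: press on it lightly and slide it out over the riser's open front edge until it rests there overhanging by about a third of its length, then grip it by the overhang and lift it off. Lower it flat onto the dark plinth, centred and lengthwise, and let go only once it rests there. Enamel chips: press and rub it gently all the while, never let it drop, and leave the toy car, mortar, mug and flask where they stand.

Things in the scene. Friction and masses are not known exactly. Their poses are not given: they have to be found in the camera images.
- riser: Fixed wooden riser, 210 mm long (x), 89 wide (y). Its level top, a pale deck board on a stiff foam pad (sinks 1 mm per 16 N), lies 85 mm above this origin (origin up to 20 mm below the table: height varies). Dark rails stand 6 mm above it on both sides, 73 mm apart, and across the back (inner face x = +97). The front edge, x = -105, faces the robot: open, with free air before it.
- riser_edge (a point): Middle of the riser's open front edge, on the top face. Axes as the riser: -x points out over the edge, y along the edge, z up.
- plate_center (a point): Centre (half-way up) of the plate: steel, blue enamel with white border and blank white panel, 130 mm long (x), 62 wide (y), 3 thick, 0.19 kg. Starts flat on the riser, lengthwise, inside the front edge. Friction on the waxed wood about 0.25, less than under fingertips: a downward press of 3 to 9 N drags it along. Over 15 N against riser or plinth chips it. It tips off with over 65 mm overhanging.
- plate: The same plate; origin at the centre of its underside, z up.
- stand: Fixed dark wooden plinth: foot 120 x 80 mm, 8 high, and on it a narrow block 110 mm long (x), 38 wide (y), so the plate reaches 12 mm past it at each side, 10 mm at each end. Flat level black top board on soft foam (sinks 1 mm per 5 N, at most 6), 66 mm above this origin, which lies at table height or up to 12 mm below it.
- stand_top (a point): Centre of the plinth's flat top face, where the plate's centre belongs (plate centre 1.5 mm above it), the plate's x along the plinth's x, either way round.
- car: Loose green toy car, 72 x 33 x 32 mm, origin on its underside. Leave alone.
- mortar: Loose brass mortar, 104 mm across the rim, 85 mm high, origin on its underside. Leave alone.
- mug: Loose aluminium mug, 76 mm across, 85 mm high, handle at its +y, origin on its underside. Leave alone.
- flask: Loose green glass flask, 76 mm across, 200 mm high, origin on its underside. Leave alone.

How it is judged (in metres and radians):
On the way, in this order (a step that is already met when the one before it is completed fails the run):
1. the plate rests flat on the riser, overhanging its front edge by 25 to 60 mm (x of plate_center in the frame of riser between -0.1 and -0.065 m and z of plate_center in the frame of riser between 0.0845 and 0.0885 m and angle between plate's own z axis and vertical below 0.05 rad), for 0.2 s.
2. the plate is held by the fingers, lifted clear of the riser (z of plate_center in the frame of riser above 0.095 m and contact force between the fingers and plate above 1 N and contact force between plate and riser below 0.05 N), for 0.1 s.
3. the plate rests flat on the plinth, centred and lengthwise, while still held (horizontal distance between plate_center and stand_top below 0.012 m and z of plate_center in the frame of stand between 0.063 and 0.0705 m and angle between the x axis of plate and the x axis of stand, either way round below 0.14 rad and angle between plate's own z axis and vertical below 0.06 rad and contact force between plate and stand above 0.2 N and contact force between the fingers and plate above 1 N), for 0.1 s.
At the end, for the whole second after the job is handed in: The plate lies at rest, flat (within 0.06 rad) on the plinth's top, its centre within 12 mm of the top's centre, its length along the plinth's within 0.14 rad (either way round), released (horizontal distance between plate_center and stand_top below 0.012 m and z of plate_center in the frame of stand between 0.063 and 0.0705 m and angle between the x axis of plate and the x axis of stand, either way round below 0.14 rad and angle between plate's own z axis and vertical below 0.06 rad and contact force between plate and stand above 0.5 N and linear speed of plate below 0.02 m/s and angular speed of plate below 0.2 rad/s); the robot touches nothing.
It fails at once if the plate is pressed or rubbed against the riser with more than 15 N (contact force between plate and riser above 15 N).
It fails at once if the plate is pressed against the plinth with more than 15 N (contact force between plate and stand above 15 N).
It fails at once if the plate is dropped or falls off (height (world z) of plate_center below 0.045 m or angle between plate's own z axis and vertical above 0.6 rad).
It fails at once if the toy car, mortar, mug or flask is moved by more than 15 mm (distance of any of car, mortar, mug, flask from where it was at the start of the episode above 0.015 m).
It also fails if it takes over 64 s, if anything falls off the work surface, if the arm or the gripper's body presses on something with over 40 N, if the wrist force passes 120 N, or if a joint passes its speed limit or range.

## Working session

There is one attempt and no reset: what is moved stays moved. The work goes in short steps, Python scripts to look and compute and a tool call to move; the robot and the scene stay as the last step left them, time stands still between calls to the robot, and variables do not carry over. Pictures are saved under pics/ and viewed, about 8 in all and at most 12, crops included, and the job is handed in when it is done.

Besides the shell and the picture viewer there is one more tool, called after "Request:" as a command line: name --argument value ..., lists and objects as JSON in quotes. play_rows: Moves the arm, as the interface text tells. Its arguments: {"type":"object","properties":{"commands":{"type":"array","items":{"type":"array","items":{"type":"array","items":{"type":"number"}}}}},"required":["commands"]}

```bash
mkdir -p pics; ls; cat > h.py <<'E'
import numpy as np, cv2
from station import r
def cap(n):
    c=r.capture(n); return c
def pts(c):
    K=np.array(c["intrinsics"]);T=np.array(c["extrinsics"]);z=c["range_z"]
    v,u=np.mgrid[0:480,0:640]
    X=(u-K[0,2])/K[0,0]*z;Y=(v-K[1,2])/K[1,1]*z
    P=np.stack([X,-Y,-z],-1)@T[:3,:3].T+T[:3,3]
    P[z==0]=np.nan
    return P
E
python3 - <<'E'
from h import *
for n in("top","side"):
    c=cap(n);cv2.imwrite(f"pics/{n}0.png",c["image"][...,::-1]);np.savez(f"{n}0.npz",**c)
    print(n,c["intrinsics"],c["extrinsics"])
print(r.sense())
E
```

```text
pics
top [[552.5046079    0.         310.34533831]
 [  0.         552.5046079  253.62848936]
 [  0.           0.           1.        ]] [[ 0.04331493  0.97603497 -0.21325934  0.32240121]
 [-0.99904569  0.04351557 -0.00375541  0.01046523]
 [ 0.00561469  0.21321849  0.97698841  1.19680745]
 [ 0.          0.          0.          1.        ]]
side [[513.44043371   0.         312.70920159]
 [  0.         513.44043371 242.53637492]
 [  0.           0.           1.        ]] [[-0.99368812  0.06970632 -0.08789168  0.45352793]
 [-0.1120824  -0.64929349  0.75223367  0.88193632]
 [-0.00463206  0.75733677  0.65300808  0.82369455]
 [ 0.          0.          0.          1.        ]]
{'time_s': 0.1, 'joints': array([ 8.67228263e+01,  2.20854873e+01,  3.89360670e-01, -2.36686795e-02,
       -6.84124792e+01, -1.48165869e+01]), 'joint_velocities': array([-0.00757671, -0.19294248,  0.24926274,  0.04173253, -0.00168013,
       -0.03918068]), 'effort': array([-4.98386107e-04, -3.91690099e+01,  1.87934679e+01,  4.23192635e+00,
        1.34571674e-02, -7.53969175e-05]), 'tcp_pos': array([0.19393299, 0.59359416, 0.22159439]), 'ee_rot': array([[ 9.50502259e-01, -3.10717256e-01, -4.91850914e-04],
       [-3.10717625e-01, -9.50500426e-01, -1.87044097e-03],
       [ 1.13673785e-04,  1.93068512e-03, -9.99998130e-01]]), 'wrist_force': array([-1.08999549,  0.07217333,  0.37424945]), 'moment': array([ 0.02630129, -0.04846473,  0.01157926]), 'gripper_width': 0.9999596012292902}
```

View pics/top0.png

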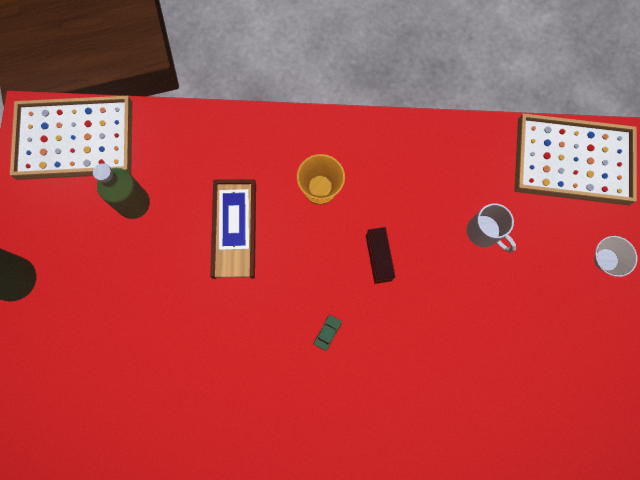

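View pics/side0.png

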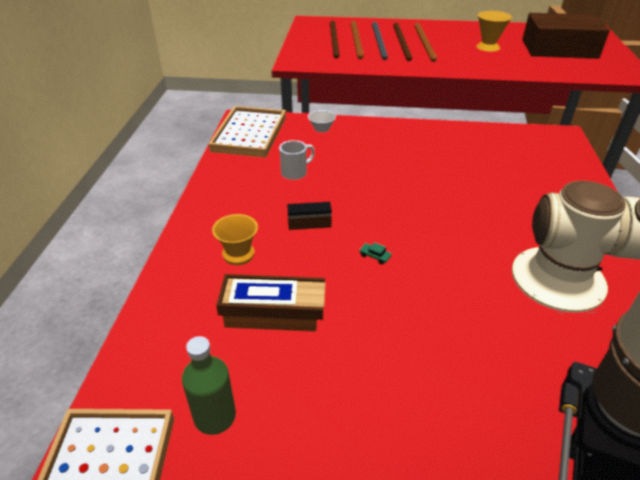

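The top view shows the riser at about (233,228) with its open end at the lower side (row 277), and the plate at (233,219). The plinth is at (380,255), the car at (327,332), the mortar at (320,178), the mug at (493,222) and the flask at about (120,190). The side view agrees: nothing stands in front of the riser's open end. Next I measure.

```bash
cat >> h.py <<'E'
def rayz(c,uv,z):
    K=np.array(c["intrinsics"]);T=np.array(c["extrinsics"]);uv=np.atleast_2d(uv).astype(float)
    d=np.stack([(uv[:,0]-K[0,2])/K[0,0],-(uv[:,1]-K[1,2])/K[1,1],-np.ones(len(uv))],-1)@T[:3,:3].T
    return T[:3,3]+d*((z-T[2,3])/d[:,2])[:,None]
def big(m):
    n,l,s,_=cv2.connectedComponentsWithStats(m.astype(np.uint8)); return l==1+np.argmax(s[1:,4])
def rect(P):
    (cx,cy),(w,h),a=cv2.minAreaRect((P[:,:2]*1000).astype(np.float32))
    if w<h: w,h,a=h,w,a+90
    a=(a+90)%180-90
    return np.round([cx,cy,w,h,a],1)
def roi(m,u0,u1,v0,v1):
    o=np.zeros_like(m);o[v0:v1,u0:u1]=m[v0:v1,u0:u1];return o
def plate(c,z,box):
    I=c["image"].astype(int);R,G,B=I[...,0],I[...,1],I[...,2]
    m=roi((B>R+40)&(B>G+40)|(R>190)&(G>190)&(B>190),*box)
    m=big(m);v,u=np.nonzero(m)
    return m,rect(rayz(c,np.c_[u,v],z))
E
python3 - <<'E'
from h import *
bx={"top":(205,262,150,285),"side":(215,330,272,322)}
st={"top":(355,405,220,290),"side":(280,340,195,235)}
for n in("top","side"):
    c=dict(np.load(f"{n}0.npz"));P=pts(c);I=c["image"].astype(int);R,G,B=I[...,0],I[...,1],I[...,2]
    m,_=plate(c,.1,bx[n]);print(n,"plate z",np.nanmedian(P[m][:,2]),"n",m.sum());zp=np.nanmedian(P[m][:,2])
    print(" plate depth rect",rect(P[m]), "ray rect",plate(c,zp,bx[n])[1])
    pale=big(roi((R>130)&(G>90)&(B<G-20)&(R<235),*bx[n]));Q=P[pale];print(" deck z",np.nanmedian(Q[:,2]),"rect",rect(Q[np.isfinite(Q[:,0])]))
    v,u=np.nonzero(pale);print(" deck ray",rect(rayz(c,np.c_[u,v],np.nanmedian(Q[:,2]))))
    b=big(roi((R<70)&(P[...,2]>.03),*st[n]));zt=np.nanpercentile(P[b][:,2],90);t=b&(abs(P[...,2]-zt)<.008)
    v,u=np.nonzero(t);zt=np.nanmedian(P[t][:,2]);print(" stand z",zt,rect(P[t]),rect(rayz(c,np.c_[u,v],zt)),t.sum())
    w=roi((P[...,2]>.07)&(P[...,2]<.12),*bx[n]);w=big(w);print(" riser all",rect(P[w]),np.nanpercentile(P[w][:,2],[50,90,98]))
    if n=="top":
        for nm,b2,h in(("car",(305,350,305,360),.01),("mortar",(290,350,145,210),.05),("mug",(460,520,195,260),.05),("flask",(90,155,155,222),.05)):
            q=roi(P[...,2]>h,*b2);Q=P[big(q)];print(nm,rect(Q),np.nanmax(Q[:,2]))
E
```

```text
top plate z 0.07393246682658261 n 1705
 plate depth rect [635.4 178.2 131.3  60.4   6.6] ray rect [635.6 179.6 129.8  61.5   4.5]
 deck z 0.07070744726382538 rect [613.5 179.9 202.3  73.9   3.2]
 deck ray [613.6 180.  200.6  72.3   3. ]
 stand z 0.05539737277913481 [ 579.5 -134.2  108.7   37.2   11.6] [ 579.2 -134.4  108.8   37.4   12.1] 865
 riser all [618.5 180.2 211.8  89.8   2.8] [0.07399331 0.0778352  0.0800947 ]
car [411.6 -28.8  72.5  32.5 -26.5] 0.03753845372374842
mortar [7.342e+02 4.000e-01 1.025e+02 1.001e+02 3.000e+00] 0.09195913497103514
mug [ 650.1 -380.7  101.1   76.7   72.1] 0.09123915849028141
flask [678.6 414.1  75.4  66.9 -40.6] 0.20484089022992003
side plate z 0.07530105133015097 n 1322
 plate depth rect [639.4 174.4 133.1  59.7   9. ] ray rect [636.8 179.1 131.7  62.2   3.9]
 deck z 0.07228901904391039 rect [565.4 182.6 216.8 109.1  41.9]
 deck ray [597.8 175.5 170.   69.9   2.4]
 stand z 0.056840871990800124 [ 581.2 -133.9  103.6   40.7   13.8] [ 580.5 -129.8  103.3   44.3   13. ] 415
 riser all [620.  179.5 210.8  94.5   3.2] [0.07508746 0.07834499 0.07992825]
```

Request:
play_rows --commands '[[[0.034,-0.03,0,0,0,0.07,1],[0.068,-0.06,0,0,0,0.15,1],[0.102,-0.09,0,0,0,0.22,1],[0.136,-0.12,0,0,0,0.3,1],[0.17,-0.15,0,0,0,0.368,1]]]'

```text
time_s: 0.6
tcp_pos: [0.3649, 0.4425, 0.2222]
ee_rot: [[0.998, 0.056, -0.0], [0.056, -0.998, -0.001], [-0.0, 0.001, -1.0]]
wrist_force: [0.7, 0.2, 0.3]
gripper_width: 0.634
```

Request:
play_rows --commands '[[[0.034,-0.03,0,0,0,0,1],[0.068,-0.06,0,0,0,0,1],[0.102,-0.09,0,0,0,0,1],[0.136,-0.12,0,0,0,0,1],[0.17,-0.15,0,0,0,0,1]]]'

```text
time_s: 1.1
tcp_pos: [0.535, 0.2925, 0.2221]
ee_rot: [[0.999, 0.052, -0.001], [0.052, -0.999, -0.0], [-0.001, 0.0, -1.0]]
wrist_force: [-0.2, 0.8, 0.3]
gripper_width: 0.172
```

Request:
play_rows --commands '[[[0.034,-0.032,-0.02,0,0,0,1],[0.068,-0.064,-0.06,0,0,0,1],[0.1,-0.09,-0.09,0,0,0,1],[0.122,-0.1135,-0.12,0,0,0,1],[0.122,-0.1135,-0.125,0,0,0,1]]]'

```text
time_s: 1.6
tcp_pos: [0.6555, 0.1763, 0.0917]
ee_rot: [[0.999, 0.047, -0.008], [0.047, -0.999, -0.004], [-0.008, 0.003, -1.0]]
wrist_force: [-1.5, -0.4, -0.5]
gripper_width: 0.007
```

```bash
python3 -c "
from h import *
s=r.sense();print(s['time_s'],s['tcp_pos'],s['ee_rot'],s['wrist_force'],s['gripper_width'])"
```

```text
1.6 [0.6554754  0.17626853 0.09167027] [[ 0.99886962  0.04680897 -0.00827048]
 [ 0.04678121 -0.99889896 -0.00351829]
 [-0.00842606  0.00312741 -0.99995961]] [-1.53581366 -0.3537658  -0.51191126] 0.007474860322315751
```

Request:
play_rows --commands '[[[0,0,0,0,0,0,1],[0,0,0,0,0,0,1],[0,0,-0.006,0,0,0,1],[0,0,-0.012,0,0,0,1],[0,0,-0.015,0,0,0,1]]]'

```text
time_s: 2.1
tcp_pos: [0.6555, 0.1815, 0.0827]
ee_rot: [[0.999, 0.053, 0.0], [0.053, -0.999, 0.0], [0.0, -0.0, -1.0]]
wrist_force: [0.1, -0.1, -0.6]
gripper_width: 0.005
```

Request:
play_rows --commands '[[[0,0,0,0,0,0,1],[0,0,-0.002,0,0,0,1],[0,0,-0.004,0,0,0,1],[0,0,-0.005,0,0,0,1],[0,0,-0.005,0,0,0,1]]]'

```text
time_s: 2.6
tcp_pos: [0.656, 0.1805, 0.0773]
ee_rot: [[0.999, 0.052, -0.0], [0.052, -0.999, -0.0], [-0.0, 0.0, -1.0]]
wrist_force: [0.5, 0.1, 0.1]
gripper_width: 0.007
```

Plate top is near 0.0745, so about 3 mm remain.

Request:
play_rows --commands '[[[0,0,-0.0005,0,0,0,1],[0,0,-0.001,0,0,0,1],[0,0,-0.0015,0,0,0,1],[0,0,-0.002,0,0,0,1],[0,0,-0.002,0,0,0,1]]]'

```text
time_s: 3.1
tcp_pos: [0.656, 0.1805, 0.0754]
ee_rot: [[0.999, 0.052, -0.0], [0.052, -0.999, -0.0], [-0.0, 0.0, -1.0]]
wrist_force: [0.4, 0.3, 0.0]
gripper_width: 0.007
```

Request:
play_rows --commands '[[[0,0,-0.0003,0,0,0,1],[0,0,-0.0005,0,0,0,1],[0,0,-0.0005,0,0,0,1]]]'

```text
time_s: 3.4
tcp_pos: [0.6561, 0.1806, 0.075]
ee_rot: [[0.999, 0.052, -0.0], [0.052, -0.999, -0.0], [-0.0, -0.0, -1.0]]
wrist_force: [-0.1, -0.1, 0.5]
gripper_width: 0.007
```

Request:
play_rows --commands '[[[0,0,-0.0003,0,0,0,1],[0,0,-0.0005,0,0,0,1],[0,0,-0.0005,0,0,0,1]]]'

```text
time_s: 3.7
tcp_pos: [0.656, 0.1806, 0.0745]
ee_rot: [[0.999, 0.052, -0.0], [0.052, -0.999, -0.0], [-0.0, 0.0, -1.0]]
wrist_force: [0.1, -0.5, 0.1]
gripper_width: 0.003
```

Request:
play_rows --commands '[[[0,0,-0.0002,0,0,0,1],[0,0,-0.0004,0,0,0,1],[0,0,-0.0004,0,0,0,1]]]'

```text
time_s: 4.0
tcp_pos: [0.6561, 0.1806, 0.0742]
ee_rot: [[0.999, 0.052, 0.0], [0.052, -0.999, -0.0], [0.0, 0.0, -1.0]]
wrist_force: [-0.4, -0.1, 1.1]
gripper_width: 0.005
```

Request:
play_rows --commands '[[[0,0,-0.0002,0,0,0,1],[0,0,-0.0003,0,0,0,1],[0,0,-0.0003,0,0,0,1]]]'

```text
time_s: 4.3
tcp_pos: [0.6561, 0.1806, 0.0741]
ee_rot: [[0.999, 0.052, 0.0], [0.052, -0.999, 0.0], [0.0, -0.0, -1.0]]
wrist_force: [-0.1, -1.3, 1.1]
gripper_width: 0.004
```

Request:
play_rows --commands '[[[0,0,-0.0002,0,0,0,1],[0,0,-0.0003,0,0,0,1],[0,0,-0.0003,0,0,0,1]]]'

```text
time_s: 4.6
tcp_pos: [0.6561, 0.1806, 0.074]
ee_rot: [[0.999, 0.052, 0.0], [0.052, -0.999, -0.0], [0.0, 0.0, -1.0]]
wrist_force: [-1.4, -0.3, 4.0]
gripper_width: 0.005
```

Request:
play_rows --commands '[[[0,0,-0.0001,0,0,0,1],[0,0,-0.0002,0,0,0,1],[0,0,-0.0002,0,0,0,1]]]'

```text
time_s: 4.9
tcp_pos: [0.6562, 0.1806, 0.0739]
ee_rot: [[0.999, 0.052, 0.001], [0.052, -0.999, 0.0], [0.001, -0.0, -1.0]]
wrist_force: [-1.9, -0.3, 5.3]
gripper_width: 0.001
```

Request:
play_rows --commands '[[[-0.002,-0.0001,0,0,0,0,1],[-0.005,-0.0003,0,0,0,0,1],[-0.008,-0.0004,0,0,0,0,1],[-0.01,-0.0005,0,0,0,0,1],[-0.01,-0.0005,0,0,0,0,1]]]'

```text
time_s: 5.4
tcp_pos: [0.6462, 0.1803, 0.0738]
ee_rot: [[0.999, 0.052, 0.001], [0.052, -0.999, 0.0], [0.001, -0.0, -1.0]]
wrist_force: [1.1, 1.1, 5.6]
gripper_width: 0.004
```

```bash
python3 - <<'E'
from h import *
s=r.sense();print(s['tcp_pos'],s['wrist_force'])
c=cap("side");cv2.imwrite("pics/s1.png",cv2.resize(c["image"][220:350,190:400,::-1],None,fx=3,fy=3))
E
```

```text
[0.64617832 0.18032873 0.07384983] [1.05609893 1.09629608 5.63862161]
```

View pics/s1.png

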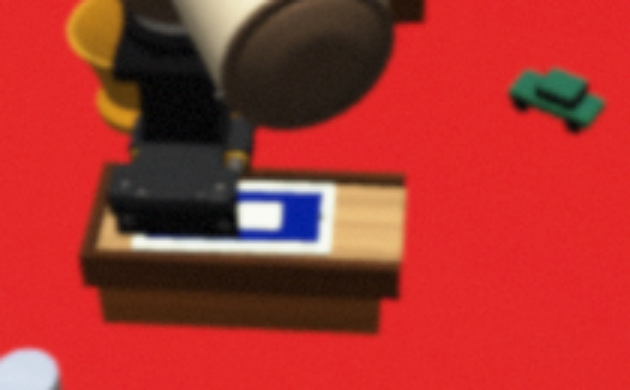

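The crop shows the fingers on the plate's rear half. The plate's front edge is at crop x≈335 (image column ≈302, was ≈297), so it moved with the fingers. I keep sliding.

Request:
play_rows --commands '[[[-0.006,-0.0003,0,0,0,0,1],[-0.014,-0.0007,0,0,0,0,1],[-0.022,-0.0011,0,0,0,0,1],[-0.028,-0.0015,0,0,0,0,1],[-0.03,-0.0016,0,0,0,0,1]]]'

```text
time_s: 5.95
tcp_pos: [0.6161, 0.1786, 0.0739]
ee_rot: [[0.999, 0.053, 0.001], [0.053, -0.999, 0.0], [0.001, -0.0, -1.0]]
wrist_force: [1.6, 0.3, 5.5]
gripper_width: 0.003
```

```bash
cat >> h.py <<'E'
def front(c,z=.0745,box=(215,420,265,330)):
    "front edge of plate (white/blue) seen by side camera, per row, in riser frame mm"
    I=c["image"].astype(int);R,G,B=I[...,0],I[...,1],I[...,2]
    m=big(roi((B>R+40)&(B>G+40)|(R>170)&(G>170)&(B>170),*box))
    v,u=np.nonzero(m);E=[(u[v==k].max()+.5,k) for k in np.unique(v)]
    Q=rayz(c,E,z)[:,:2]*1000-[618.5,180]
    a=np.deg2rad(3);return np.round(Q@np.array([[np.cos(a),-np.sin(a)],[np.sin(a),np.cos(a)]]),1)
E
python3 - <<'E'
from h import *
s=r.sense();print(s['tcp_pos'],s['wrist_force'])
print(front(dict(np.load("side0.npz")))[3:-2:3].tolist())
print(front(cap("side"))[2:-2:3].tolist())
E
```

```text
[0.6160757  0.17862696 0.07386537] [1.586197   0.30435066 5.47423257]
[[-46.7, -31.9], [-47.4, -23.3], [-48.1, -14.9], [-48.8, -6.5], [-47.5, 1.9], [-48.2, 10.0], [-48.9, 18.1]]
[[-87.8, -31.3], [-88.3, -22.8], [-86.7, -14.2], [-89.2, -6.0], [-87.7, 2.4], [-88.1, 10.5], [-88.6, 18.6]]
```

Request:
play_rows --commands '[[[-0.006,-0.0003,0,0,0,0,1],[-0.014,-0.0007,0,0,0,0,1],[-0.022,-0.0012,0,0,0,0,1],[-0.03,-0.0016,0,0,0,0,1],[-0.035,-0.0018,0,0,0,0,1]]]'

```text
time_s: 6.5
tcp_pos: [0.5812, 0.1769, 0.0738]
ee_rot: [[0.999, 0.053, 0.001], [0.053, -0.999, 0.0], [0.001, -0.0, -1.0]]
wrist_force: [2.5, -1.1, 5.1]
gripper_width: 0.001
```

Request:
play_rows --commands '[[[-0.008,-0.0004,0,0,0,0,1],[-0.016,-0.0008,0,0,0,0,1],[-0.024,-0.0012,0,0,0,0,1],[-0.029,-0.0015,0,0,0,0,1],[-0.029,-0.0015,0,0,0,0,1]]]'

```text
time_s: 7.0
tcp_pos: [0.5515, 0.1753, 0.0737]
ee_rot: [[0.999, 0.053, -0.0], [0.053, -0.999, 0.0], [-0.0, -0.0, -1.0]]
wrist_force: [-1.0, 1.2, 7.0]
gripper_width: 0.005
```

Request:
play_rows --commands '[[[0,0,0,0,0,0,1],[0,0,0.0005,0,0,0,1],[0,0,0.001,0,0,0,1],[0,0,0.004,0,0,0,1],[0,0,0.02,0,0,0,1]]]'

```text
time_s: 7.5
tcp_pos: [0.5494, 0.1738, 0.0906]
ee_rot: [[0.999, 0.051, -0.008], [0.051, -0.999, -0.003], [-0.008, 0.003, -1.0]]
wrist_force: [0.1, 0.4, 0.4]
gripper_width: 0.004
```

Request:
play_rows --commands '[[[0,0,0.03,0,0,0,0.5],[-0.01,0,0.05,0,0,0,0],[-0.03,-0.002,0.06,0,0,0,0],[-0.06,-0.004,0.06,0,0,0,0],[-0.06,-0.004,0.06,0,0,0,0]]]'

```text
time_s: 8.0
tcp_pos: [0.488, 0.1697, 0.1526]
ee_rot: [[0.999, 0.052, -0.005], [0.052, -0.999, -0.002], [-0.005, 0.001, -1.0]]
wrist_force: [0.6, 0.3, -0.2]
gripper_width: 0.375
```

```bash
python3 - <<'E'
from h import *
s=r.sense();print(s['tcp_pos'],s['wrist_force'])
c=cap("side");print(front(c)[2:-2:3].tolist());m,q=plate(c,.0745,(215,420,265,330));print(q)
t=cap("top");cv2.imwrite("pics/t2.png",cv2.resize(t["image"][150:330,180:420,::-1],None,fx=3,fy=3))
m,q=plate(t,.0745,(205,262,150,330));print(q)
E
```

```text
[0.48796599 0.16968316 0.15257878] [ 0.60772391  0.31631595 -0.20214611]
[[-149.1, -34.7], [-151.2, -26.3], [-151.3, -17.8], [-151.4, -9.4], [-151.5, -1.2], [-151.5, 7.0], [-151.6, 15.1]]
[533.  172.8 130.2  62.2   4.4]
[581.2 166.5  38.3  30.  -87.4]
```

View pics/t2.png

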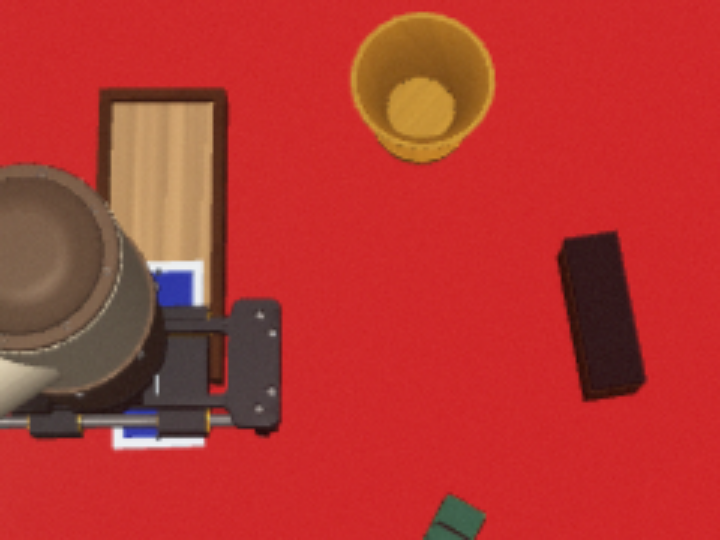

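The plate overhangs by about 46 mm and lies flat, with its centre near (532, 173). In this crop it sticks out at the front of the riser (columns 113–205, row 447). Next I straddle the overhang.

Request:
play_rows --commands '[[[0.0045,-0.0003,0,0,0,0.017,0],[0.0045,-0.0003,0,0,0,0.017,0],[0.0045,-0.0003,-0.01,0,0,0.017,0],[0.0045,-0.0003,-0.03,0,0,0.017,0],[0.0045,-0.0003,-0.04,0,0,0.017,0]]]'

```text
time_s: 8.6
tcp_pos: [0.4957, 0.1702, 0.111]
ee_rot: [[0.998, 0.068, -0.003], [0.068, -0.998, -0.002], [-0.003, 0.002, -1.0]]
wrist_force: [-0.2, 1.3, 0.0]
gripper_width: 0.925
```

```bash
python3 - <<'E'
from h import *
s=r.sense();print(s['tcp_pos'],s['gripper_width'])
c=cap("side");print(front(c)[2:-2:3].tolist());print(plate(c,.0745,(215,420,265,330))[1])
cv2.imwrite("pics/s3.png",cv2.resize(c["image"][220:350,190:400,::-1],None,fx=3,fy=3))
E
```

```text
[0.4956515  0.17016516 0.1109762 ] 0.9254242090829872
[[-79.7, -30.9], [-108.6, -23.9], [-151.3, -17.8], [-151.4, -9.4], [-151.5, -1.2], [-151.5, 7.0], [-151.6, 15.1]]
[533.1 172.9 130.   62.2   4.4]
```

View pics/s3.png

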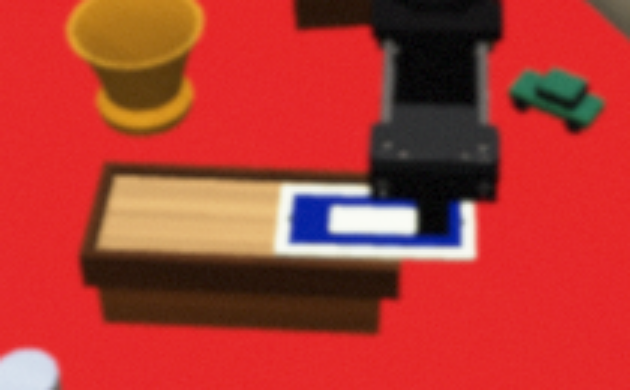

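The crop shows the plate flat, overhanging from riser front edge (crop x≈400) to x≈475. The open fingers (x≈415–450) are above the overhang. I descend.

Request:
play_rows --commands '[[[0,0,0,0,0,0,0],[0,0,-0.015,0,0,0,0],[0,0,-0.03,0,0,0,0],[0,0,-0.037,0,0,0,0],[0,0,-0.037,0,0,0,0]]]'

```text
time_s: 9.15
tcp_pos: [0.4964, 0.1707, 0.076]
ee_rot: [[0.998, 0.069, -0.001], [0.069, -0.998, -0.001], [-0.001, 0.001, -1.0]]
wrist_force: [-0.1, 0.0, 0.7]
gripper_width: 1.004
```

Request:
play_rows --commands '[[[0,0,-0.008,0,0,0,0],[0,0,-0.016,0,0,0,0],[0,0,-0.0225,0,0,0,0],[0,0,-0.0228,0,0,0,0],[0,0,-0.0228,0,0,0,0]]]'

```text
time_s: 9.65
tcp_pos: [0.4966, 0.1709, 0.0534]
ee_rot: [[0.998, 0.069, -0.0], [0.069, -0.998, -0.0], [-0.0, 0.0, -1.0]]
wrist_force: [0.6, -0.5, -0.4]
gripper_width: 1.0
```

```bash
python3 - <<'E'
from h import *
s=r.sense();print(s['tcp_pos'],s['gripper_width'],s['wrist_force'])
c=cap("side");print(front(c)[2:-2:3].tolist());print(plate(c,.0745,(215,420,265,330))[1])
cv2.imwrite("pics/s4.png",cv2.resize(c["image"][220:350,190:400,::-1],None,fx=3,fy=3))
E
```

```text
[0.49657143 0.17085706 0.0533575 ] 0.9998311835822639 [ 0.61934566 -0.50884046 -0.42651331]
[[-85.9, -28.3], [-82.4, -19.6], [-80.8, -11.1], [-81.3, -2.8], [-81.8, 5.4], [-82.3, 13.5], [-80.8, 21.7]]
[565.3 175.3  65.9  60.7   6.2]
```

View pics/s4.png

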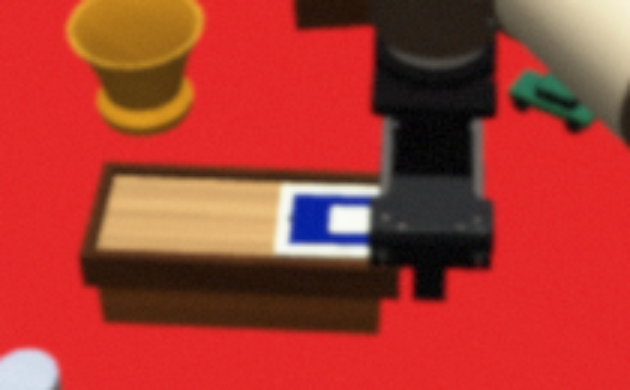

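The finger straddles the near side of the plate at x≈415–445, ahead of the riser's edge (≈400). I close the jaws.

Request:
play_rows --commands '[[[0,0,0,0,0,0,0.2],[0,0,0,0,0,0,0.25],[0,0,0,0,0,0,1],[0,0,0,0,0,0,1],[0,0,0,0,0,0,1]]]'

```text
time_s: 10.2
tcp_pos: [0.4966, 0.1709, 0.0536]
ee_rot: [[0.998, 0.069, 0.0], [0.069, -0.998, 0.0], [0.0, -0.0, -1.0]]
wrist_force: [0.1, 0.4, 0.3]
gripper_width: 0.699
```

Request:
play_rows --commands '[[[0,0,0,0,0,0,1],[0,0,0.0005,0,0,0,1],[0,0,0.001,0,0,0,1],[0,0,0.002,0,0,0,1],[0,0,0.003,0,0,0,1]]]'

```text
time_s: 10.7
tcp_pos: [0.4962, 0.1707, 0.0563]
ee_rot: [[0.998, 0.069, -0.001], [0.069, -0.998, -0.0], [-0.001, 0.0, -1.0]]
wrist_force: [0.2, 0.8, -1.9]
gripper_width: 0.698
```

Request:
play_rows --commands '[[[0,0,0.004,0,0,0,1],[0,0,0.01,0,0,0,1],[0,0,0.018,0,0,0,1],[0,0,0.025,0,0,0,1],[0,0,0.028,0,0,0,1]]]'

```text
time_s: 11.2
tcp_pos: [0.4972, 0.1713, 0.0859]
ee_rot: [[0.998, 0.069, 0.002], [0.069, -0.998, 0.001], [0.002, -0.001, -1.0]]
wrist_force: [-0.2, 0.9, -0.6]
gripper_width: 0.697
```

```bash
python3 - <<'E'
from h import *
s=r.sense();print(s['tcp_pos'],s['gripper_width'],s['wrist_force'],s['moment'])
c=cap("side");print(plate(c,.0745+.031,(215,420,235,330))[1]);P=pts(c);m,_=plate(c,.105,(215,420,235,330));m=cv2.erode(m.astype(np.uint8),np.ones((3,3)))>0
Q=P[m];A=np.c_[Q[:,:2]-Q[:,:2].mean(0),np.ones(len(Q))];print(np.linalg.lstsq(A,Q[:,2],rcond=None)[0])
cv2.imwrite("pics/s5.png",cv2.resize(c["image"][200:350,190:400,::-1],None,fx=3,fy=3))
E
```

```text
[0.49716135 0.1712513  0.08586694] 0.6974865574004049 [-0.1875352   0.88407895 -0.57864239] [-0.04730528  0.08077942 -0.01513668]
[568.2 176.9  60.7  58.    6.2]
 ** On entry to DLASCL parameter number  4 had an illegal value
 ** On entry to DLASCL parameter number  4 had an illegal valueTraceback (most recent call last):
  File "<stdin>", line 4, in <module>
    x, resids, rank, s = _umath_linalg.lstsq(a, b, rcond,
                         ~~~~~~~~~~~~~~~~~~~^^^^^^^^^^^^^
                                             signature=signature)
                                             ^^^^^^^^^^^^^^^^^^^^
    raise LinAlgError("SVD did not converge in Linear Least Squares")
numpy.linalg.LinAlgError: SVD did not converge in Linear Least Squares
```

Request:
play_rows --commands '[[[0,0,0.01,0,0,0,1],[0,0,0.02,0,0,0,1],[0,0,0.03,0,0,0,1],[0,0,0.036,0,0,0,1],[0,0,0.038,0,0,0,1]]]'

```text
time_s: 11.75
tcp_pos: [0.497, 0.1712, 0.1237]
ee_rot: [[0.998, 0.069, 0.002], [0.069, -0.998, 0.001], [0.002, -0.001, -1.0]]
wrist_force: [-1.0, -0.0, -1.2]
gripper_width: 0.702
```

```bash
cat >> h.py <<'E'
def tilt(c,z,box):
    m,q=plate(c,z,box);P=pts(c);m=cv2.erode(m.astype(np.uint8),np.ones((3,3)))>0
    Q=P[m];Q=Q[np.isfinite(Q[:,2])];Q=Q[abs(Q[:,2]-np.median(Q[:,2]))<.03];o=Q.mean(0)
    return q,np.round(o,4),np.linalg.lstsq(np.c_[Q[:,:2]-o[:2],np.ones(len(Q))],Q[:,2],rcond=None)[0].round(4)
E
python3 - <<'E'
from h import *
s=r.sense();print(s['time_s'],s['tcp_pos'],s['gripper_width'],s['wrist_force'],s['moment'])
c=cap("side")
cv2.imwrite("pics/s5.png",cv2.resize(c["image"][180:350,190:400,::-1],None,fx=3,fy=3))
print(tilt(c,.14,(200,420,210,330)))
E
```

```text
11.75 [0.49702675 0.17119363 0.12369676] 0.7015613794075896 [-0.96856776 -0.00936742 -1.15867716] [ 0.00141766  0.07119226 -0.01533136]
(array([568.5, 173.2,  60.8,  58.6,   6.2]), array([0.5696, 0.1817, 0.1438]), array([-0.0243,  0.0014,  0.1438]))
```

View pics/s5.png

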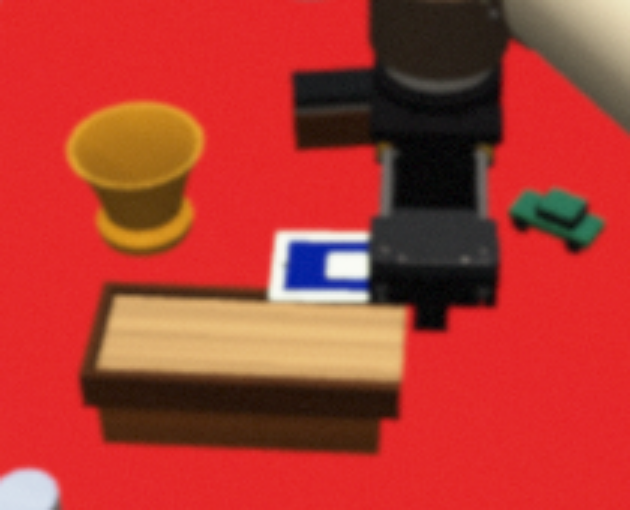

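The crop shows the plate gripped and level above the riser, its rear edge at crop x≈272. The plinth (295–370, row 110), mortar and car are untouched. I carry it to the plinth, turning +8°.

Request:
play_rows --commands '[[[0.002,-0.01,0,0,0,0.01,1],[0.005,-0.03,0,0,0,0.02,1],[0.009,-0.058,0,0,0,0.03,1],[0.014,-0.088,0,0,0,0.04,1],[0.018,-0.118,0,0,0,0.055,1]]]'

```text
time_s: 12.3
tcp_pos: [0.5142, 0.0512, 0.122]
ee_rot: [[0.992, 0.125, -0.001], [0.125, -0.992, -0.001], [-0.001, 0.0, -1.0]]
wrist_force: [0.6, -0.3, -1.3]
gripper_width: 0.699
```

Request:
play_rows --commands '[[[0.005,-0.03,0,0,0,0.015,1],[0.01,-0.06,0,0,0,0.03,1],[0.015,-0.09,0,0,0,0.045,1],[0.02,-0.12,0,0,0,0.06,1],[0.023,-0.145,0,0,0,0.07,1]]]'

```text
time_s: 12.8
tcp_pos: [0.5371, -0.0943, 0.1218]
ee_rot: [[0.981, 0.193, -0.002], [0.193, -0.981, -0.0], [-0.002, -0.0, -1.0]]
wrist_force: [0.2, 0.2, -2.2]
gripper_width: 0.698
```

Request:
play_rows --commands '[[[0.003,-0.02,0,0,0,0.0075,1],[0.006,-0.038,0,0,0,0.0155,1],[0.0075,-0.05,0,0,0,0.0155,1],[0.0075,-0.05,0,0,0,0.0155,1],[0.0075,-0.05,0,0,0,0.0155,1]]]'

```text
time_s: 13.3
tcp_pos: [0.5446, -0.1422, 0.1222]
ee_rot: [[0.978, 0.208, -0.001], [0.208, -0.978, 0.0], [-0.001, -0.0, -1.0]]
wrist_force: [-0.5, 0.5, -1.4]
gripper_width: 0.699
```

```bash
python3 - <<'E'
from h import *
s=r.sense();print(s['time_s'],s['tcp_pos'],s['ee_rot'][:,0],s['gripper_width'],s['wrist_force'],s['moment'])
t=cap("top");c=cap("side")
A=t["image"][160:340,300:480,::-1];B=c["image"][130:310,240:420,::-1]
cv2.imwrite("pics/b6.png",cv2.resize(np.hstack([A,B]),None,fx=2.2,fy=2.2))
for k,b in((t,(330,430,170,320)),(c,(240,345,150,300))):
    try: print(tilt(k,.1442,b))
    except Exception as e: print(e)
E
```

```text
13.3 [ 0.54463995 -0.14220131  0.12215219] [ 9.78206973e-01  2.07630245e-01 -8.93639064e-04] 0.6994297480171503 [-0.45837982  0.48508618 -1.37602603] [-0.05699903  0.09236345 -0.02671264]
(array([ 634.1, -106.5,   88.7,   53.5,  -87.4]), array([ 0.5384, -0.0696,  0.4671]), array([0.063 , 0.0059, 0.4671]))
(array([ 598.4, -127.8,   91.9,   63.3,   14.4]), array([ 0.6095, -0.1254,  0.1426]), array([-0.0241,  0.008 ,  0.1426]))
```

View pics/b6.png

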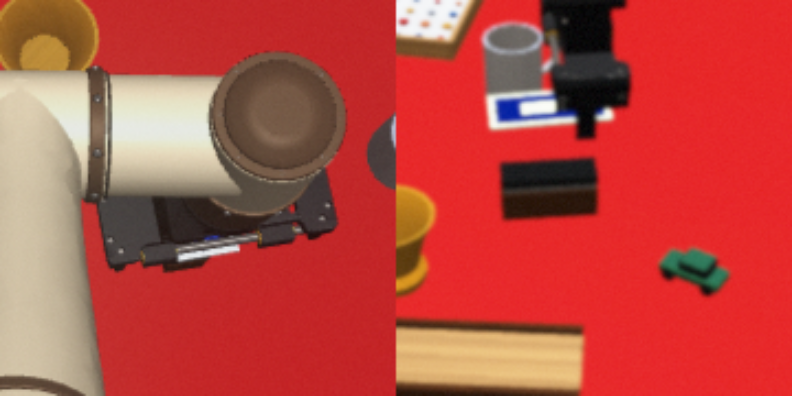

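Left: the arm hides the plinth in the top view. Right: the plate is level above the plinth (plinth at 500–597, rows 160–215). The mug is only behind it. I measure the held plate's centre in the side view.

```bash
python3 - <<'E'
from h import *
c=cap("side");P=pts(c);I=c["image"].astype(int);R,G,B=I[...,0],I[...,1],I[...,2]
w=(B>R+40)&(B>G+40)|(R>150)&(G>150)&(B>150)
m=roi(w&(abs(P[...,2]-.1425)<.012),275,345,150,200)
v,u=np.nonzero(m);Q=rayz(c,np.c_[u,v],.1435);print(rect(Q),m.sum())
s=r.sense();t=s['tcp_pos']*1000;x=s['ee_rot'][:2,0];y=s['ee_rot'][:2,1]
D=Q[:,:2]*1000-t[:2];a,b=D@x,D@y;print("tool-frame along",np.percentile(a,[0.3,99.7]),"across",np.percentile(b,[.3,99.7]))
d=dict(np.load("side0.npz"));P=pts(d);I=d["image"];t=roi((I[...,0]<70)&(abs(P[...,2]-.0565)<.006),280,340,195,235);t=big(t)
v,u=np.nonzero(t);Q=rayz(d,np.c_[u,v],.056);print("stand",rect(Q));a=np.deg2rad(12);D=Q[:,:2]*1000-[580,-134.4]
print(np.percentile(D@[np.cos(a),np.sin(a)],[.5,99.5]),np.percentile(D@[-np.sin(a),np.cos(a)],[.5,99.5]))
E
```

```text
[ 581.  -131.9  129.8   64.7   14.4] 536
tool-frame along [-27.52115696 101.30991041] across [-35.82439131  29.72750784]
stand [ 580.6 -130.9  103.4   44.3   13. ]
[-49.66894818  52.59626916] [-17.76921144  25.05796974]
```

Plate and plinth centres agree to within about 1–2 mm in the same view. I lower it.

Request:
play_rows --commands '[[[0,0,-0.01,0,0,0,1],[0,0,-0.025,0,0,0,1],[0,0,-0.04,0,0,0,1],[0,0,-0.055,0,0,0,1],[0,0,-0.065,0,0,0,1]]]'

```text
time_s: 13.95
tcp_pos: [0.5442, -0.1416, 0.0559]
ee_rot: [[0.978, 0.209, -0.002], [0.209, -0.978, 0.0], [-0.002, -0.001, -1.0]]
wrist_force: [-0.5, 0.3, -1.8]
gripper_width: 0.699
```

Request:
play_rows --commands '[[[0,0,-0.004,0,0,0,1],[0,0,-0.008,0,0,0,1],[0,0,-0.012,0,0,0,1],[0,0,-0.015,0,0,0,1],[0,0,-0.015,0,0,0,1]]]'

```text
time_s: 14.45
tcp_pos: [0.545, -0.1421, 0.0424]
ee_rot: [[0.978, 0.208, -0.0], [0.208, -0.978, 0.0], [-0.0, -0.0, -1.0]]
wrist_force: [0.3, -0.2, -1.5]
gripper_width: 0.701
```

Request:
play_rows --commands '[[[0,0,0,0,0,0,1],[0,0,-0.0005,0,0,0,1],[0,0,-0.001,0,0,0,1],[0,0,-0.0015,0,0,0,1],[0,0,-0.0015,0,0,0,1]]]'

```text
time_s: 14.95
tcp_pos: [0.545, -0.1421, 0.041]
ee_rot: [[0.978, 0.208, -0.0], [0.208, -0.978, 0.0], [-0.0, -0.0, -1.0]]
wrist_force: [-0.4, -0.3, -2.5]
gripper_width: 0.699
```

Request:
play_rows --commands '[[[0,0,-0.0005,0,0,0,1],[0,0,-0.001,0,0,0,1],[0,0,-0.0015,0,0,0,1],[0,0,-0.0015,0,0,0,1],[0,0,-0.0015,0,0,0,1]]]'

```text
time_s: 15.45
tcp_pos: [0.5451, -0.1421, 0.0396]
ee_rot: [[0.978, 0.208, 0.0], [0.208, -0.978, -0.0], [0.0, 0.0, -1.0]]
wrist_force: [0.7, 0.3, -2.1]
gripper_width: 0.699
```

Request:
play_rows --commands '[[[0,0,-0.0004,0,0,0,1],[0,0,-0.0008,0,0,0,1],[0,0,-0.001,0,0,0,1],[0,0,-0.001,0,0,0,1],[0,0,-0.001,0,0,0,1]]]'

```text
time_s: 15.95
tcp_pos: [0.5451, -0.1421, 0.0386]
ee_rot: [[0.978, 0.208, 0.0], [0.208, -0.978, -0.0], [0.0, 0.0, -1.0]]
wrist_force: [-0.4, -0.0, -0.5]
gripper_width: 0.701
```

Request:
play_rows --commands '[[[0,0,-0.0002,0,0,0,1],[0,0,-0.0004,0,0,0,1],[0,0,-0.0005,0,0,0,1],[0,0,-0.0005,0,0,0,1]]]'

```text
time_s: 16.35
tcp_pos: [0.5451, -0.1421, 0.0382]
ee_rot: [[0.978, 0.208, 0.0], [0.208, -0.978, -0.0], [0.0, 0.0, -1.0]]
wrist_force: [-0.5, 0.3, 0.3]
gripper_width: 0.7
```

Request:
play_rows --commands '[[[0,0,-0.0002,0,0,0,1],[0,0,-0.0004,0,0,0,1],[0,0,-0.0004,0,0,0,1],[0,0,-0.0004,0,0,0,1]]]'

```text
time_s: 16.75
tcp_pos: [0.5451, -0.1421, 0.0378]
ee_rot: [[0.978, 0.208, 0.0], [0.208, -0.978, -0.0], [0.0, 0.0, -1.0]]
wrist_force: [-1.4, 0.9, 2.4]
gripper_width: 0.702
```

```bash
python3 - <<'E'
from h import *
s=r.sense();print(s['time_s'],s['tcp_pos'],s['wrist_force'],s['moment'])
c=cap("side");P=pts(c);I=c["image"].astype(int);R,G,B=I[...,0],I[...,1],I[...,2]
w=(B>R+40)&(B>G+40)|(R>150)&(G>150)&(B>150)
m=roi(w&(abs(P[...,2]-.059)<.012),265,345,185,240)
v,u=np.nonzero(m);Q=rayz(c,np.c_[u,v],.0585);print(rect(Q))
m2=cv2.erode(big(m).astype(np.uint8),np.ones((3,3)))>0;Q=P[m2];o=Q.mean(0);print(o,np.linalg.lstsq(np.c_[Q[:,:2]-o[:2],np.ones(len(Q))],Q[:,2],rcond=None)[0])
cv2.imwrite("pics/s7.png",cv2.resize(c["image"][170:270,250:400,::-1],None,fx=4,fy=4))
E
```

```text
16.75 [ 0.54514865 -0.14212616  0.0378409 ] [-1.41402337  0.92742428  2.35543275] [0.04828021 0.26956397 0.04023554]
[ 581.  -134.4  129.6   64.8   12.1]
[ 0.61013078 -0.12609039  0.05974561] [-0.00471217  0.01062443  0.05974561]
```

View pics/s7.png

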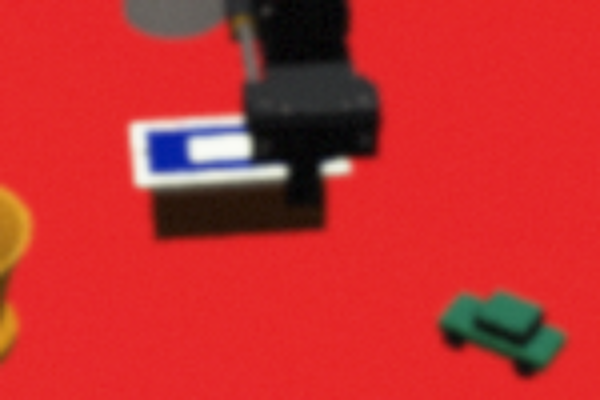

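The plate lies on the plinth with even ends (about 23 and 25 crop pixels) and is level. The press is about 4 N. I release and retract straight up.

Request:
play_rows --commands '[[[0,0,0,0,0,0,0.2],[0,0,0,0,0,0,0.1],[0,0,0,0,0,0,0],[0,0,0,0,0,0,0],[0,0,0,0,0,0,0]]]'

```text
time_s: 17.3
tcp_pos: [0.5451, -0.1421, 0.0376]
ee_rot: [[0.978, 0.208, -0.0], [0.208, -0.978, -0.0], [-0.0, 0.0, -1.0]]
wrist_force: [0.5, -0.7, -0.0]
gripper_width: 0.983
```

Request:
play_rows --commands '[[[0,0,0.005,0,0,0,0],[0,0,0.015,0,0,0,0],[0,0,0.035,0,0,0,0],[0,0,0.07,0,0,0,0],[0,0,0.11,0,0,0,0]]]'

```text
time_s: 17.8
tcp_pos: [0.5444, -0.1421, 0.1488]
ee_rot: [[0.978, 0.208, -0.002], [0.208, -0.978, -0.0], [-0.002, -0.0, -1.0]]
wrist_force: [0.8, 0.9, 1.2]
gripper_width: 1.001
```

Request:
play_rows --commands '[[[-0.01,0.03,0.03,0,0,0,0],[-0.02,0.06,0.06,0,0,0,0],[-0.04,0.1,0.07,0,0,0,0],[-0.05,0.14,0.08,0,0,0,0],[-0.06,0.18,0.08,0,0,0,0]]]'

```text
time_s: 18.3
tcp_pos: [0.4852, 0.0393, 0.2307]
ee_rot: [[0.978, 0.208, 0.005], [0.208, -0.978, 0.002], [0.006, -0.001, -1.0]]
wrist_force: [2.0, 0.9, -0.1]
gripper_width: 1.001
```

Request:
play_rows --commands '[[[0,0.03,0,0,0,0,0],[0,0.05,0,0,0,0,0],[0,0.06,0,0,0,0,0],[0,0.06,0,0,0,0,0],[0,0.06,0,0,0,0,0]]]'

```text
time_s: 18.8
tcp_pos: [0.485, 0.0973, 0.2278]
ee_rot: [[0.978, 0.208, -0.0], [0.208, -0.978, -0.0], [-0.0, 0.0, -1.0]]
wrist_force: [0.5, 0.2, 0.7]
gripper_width: 0.998
```

```bash
python3 - <<'E'
from h import *
s=r.sense();print(s['time_s'],s['tcp_pos'],s['gripper_width'])
t=cap("top");c=cap("side")
print(tilt(t,.0585,(340,430,190,310)));print(tilt(c,.0585,(265,345,185,240)))
P=pts(t)
for nm,b2,h in(("car",(305,350,305,360),.01),("mortar",(290,350,145,210),.05),("mug",(460,520,195,260),.05),("flask",(90,155,155,222),.05)):
    Q=P[big(roi(P[...,2]>h,*b2))];print(nm,rect(Q))
cv2.imwrite("pics/b8.png",cv2.resize(np.hstack([t["image"][170:350,290:470,::-1],c["image"][140:320,240:420,::-1]]),None,fx=2.2,fy=2.2))
E
```

```text
18.8 [0.48497982 0.09734774 0.22784274] 0.9978644141542188
(array([ 579.2, -133.2,  129.1,   60.8,   12.3]), array([ 0.5779, -0.1315,  0.0584]), array([-0.0014,  0.0048,  0.0584]))
(array([ 581.1, -135.9,  129.1,   62.4,   12.3]), array([ 0.5843, -0.1338,  0.0602]), array([-0.0047,  0.011 ,  0.0602]))
car [411.6 -28.7  72.   32.5 -26.7]
mortar [7.350e+02 2.000e-01 1.014e+02 1.013e+02 7.310e+01]
mug [ 649.8 -381.   102.3   75.8   71.9]
flask [679.5 415.1  75.3  68.2 -42.6]
```

View pics/b8.png

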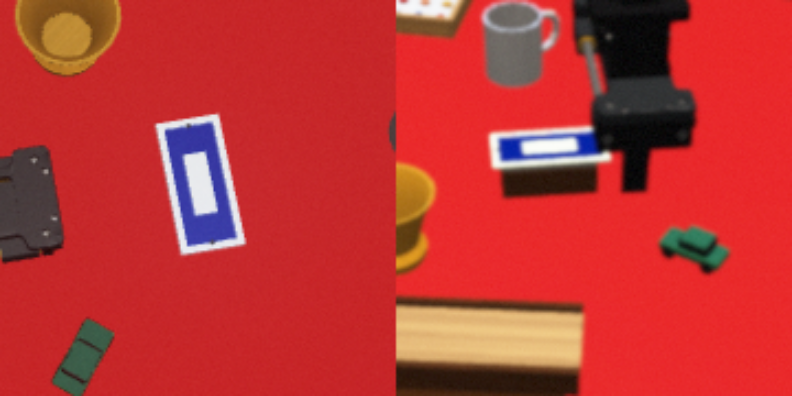

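The plate is flat on the plinth, centre (579.2, −133.2) against the plinth's (579.3, −134.3), and the yaw of 12.3° matches its 12°. The robot is clear, so I hand in.

```bash
python3 -c "
from station import r
print(r.finish_job())"
```

```text
the job is handed in; nothing more can be done
None
```

The plate now rests on the plinth, released, with the arm clear. I handed the job in at about 19 s of the 64 s allowed, and it reports no verdict.

**What I did**
- **Slide:** I slid the plate out with the shut fingertips, pressing with about 5–7 N, until it overhung the riser's front edge by about 46 mm.
- **Lift and placing:** I gripped it across its width at the overhang, lifted it and carried it level to the plinth. I lowered it until it pressed with about 4 N, then let go.

**Last checks**
- **Centre:** In the top view the plate's centre is about 1 mm from the plinth's.
- **Direction:** The plate lies at 12.3°, against about 12° for the plinth.
- **Flatness:** The tilt is about 0.005 rad in the top view and 0.012 rad in the side view, against a limit of 0.06.
- **Other objects:** The car, mortar, mug and flask read within about 1.5 mm of where they started.

**Disagreements**
- **Camera offset:** The side camera puts the plate's centre 2–3 mm from where the top camera puts it. That is close to the stated calibration error and well inside the 12 mm tolerance.
- **Failed check:** One tilt check during the lift failed on missing depth readings. I raised the plate and repeated it successfully; it showed about 0.024 rad of droop while held.

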